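# Square the microwave's control panel up in the corner stop

### The job

Push the open control-panel housing along the table into the wooden corner stop, until its long side lies flush along the long batten and its end is up against the short batten. Only push on its outside with the fingers: do not grip, lift or tip it, do not reach into it or touch its circuit board, and leave the dish, capacitor, motor and screwdriver where they are. Finish with the hand clear.

Things in the scene. Friction and masses are not known exactly. Their poses are not given: they have to be found in the camera images.
- stop: L-shaped stop of two fixed pine battens, 30 mm wide, 22 mm high. Origin: inner corner of the L, at table level. Long batten: x 0 to 30, y -320 to 30 mm; its pushing face is the plane x=0, facing the robot (-x). Short batten: y 0 to 30, x -125 to 0 mm; pushing face y=0, facing -y. x points away from the robot within 0.15 rad. When in place, the housing's centre is at (-43, -100) mm here.
- housing: Light grey plastic housing, an open tray: 86 mm along x, 200 along y, 32 high, flat upright outsides, walls 3 mm; loose, about 0.32 kg, slides at 1 to 4 N. Origin: centre of underside. Its +x long side goes to the long batten, its +y end to the short one. It starts 57-87 mm short of the long batten, 40-100 mm short of the short one (by its centre), turned up to 0.35 rad either way from the stop.
- circuit: Circuit board with components, fixed inside the housing: 70 mm along x, 105 along y, its centre 35 mm from the housing's centre towards -y; reaches up to 21 mm above the table (housing rim: 32 mm). Not to be touched. Origin: at underside level below the board's centre.
- dish: Bystander: small white ceramic dish, 70 mm across, 26 high, loose. Origin: centre of underside. Dish, capacitor and motor stand, in any order, within 15 mm of the spots (-60, 105), (-40, -425) and (-215, 65) mm (x, y) in the frame of the stop.
- capacitor: Bystander: aluminium capacitor can standing upright, 38 mm across, 64 mm high with terminals, loose. Origin: centre of its underside.
- motor: Bystander: flat steel turntable motor, 50 mm across, 16 mm high, with a stub shaft up to 31 mm, loose. Origin: centre of its underside.
- screwdriver: Bystander: screwdriver with a black handle, lying behind the long batten (about 95 mm beyond its pushing face) and roughly along it, loose. Origin: below the middle of its length, its own x axis along it.
Not all that is in view belongs to the job. Of the things shaped like the housing, the grey one is meant.

How it is judged:
At the end, for the whole second after the job is handed in: The housing lies flat and still on the table in the inner corner of the stop: at its middle within 3 mm of touching the long batten, its end within 3 mm of the short batten, and its sides parallel to the battens within 0.025 rad (x of housing in the frame of stop between -0.046 and -0.039 m and y of housing in the frame of stop between -0.103 and -0.096 m and angle between the x axis of housing and the x axis of stop, either way round below 0.025 rad and height (world z) of housing below 0.004 m and angle between housing's own z axis and vertical below 0.03 rad and linear speed of housing below 0.01 m/s).
It fails at once if the housing is lifted more than 8 mm or tipped more than 0.12 rad (height (world z) of housing above 0.008 m or angle between housing's own z axis and vertical above 0.12 rad).
It fails at once if the fingers reach into the tray or take hold of its walls (the grasp point is over the housing's outline and less than 48 mm above the table) (x of the grasp point in the frame of housing between -0.045 and 0.045 m and y of the grasp point in the frame of housing between -0.102 and 0.102 m and height (world z) of the grasp point below 0.048 m).
It fails at once if the robot touches the circuit board (contact force between any of the fingers, the arm and circuit above 0.5 N).
It fails at once if a bystander (dish, capacitor, motor, screwdriver) is moved more than 15 mm (distance of any of dish, capacitor, motor, screwdriver from where it was at the start of the episode above 0.015 m).
It also fails if it takes over 61 s, if anything falls off the work surface, if the arm or the gripper's body presses on something with over 40 N, if the wrist force passes 120 N, or if a joint passes its speed limit or range.

### The arm

A 7-joint arm with a two-finger parallel gripper is mounted at the origin on the work surface. World frame = base frame: x ahead of the robot, y to its left, z up, the work surface at z = 0. Lengths are in m, angles in rad, forces in N, time in s.
With the tool pointing down it reaches from about 0.35 to 0.9 m from the base axis. Payload 8.1 kg.
Tool frame: the origin (TCP) lies between the finger pads; the fingertips stand ahead of it and the grasp point (between the pads) is the TCP (arm.nose_length is the z of the fingertips in the tool frame, in m); z points along the fingers, y is the line along which they close (so a half turn about z gives the same grasp; the last joint's range is limited). The gripper opens to 92 mm and grips with 3 to 60 N. Pads are 19 mm wide; open, the fingers measure 130 mm over their backs; the gripper's body (75 mm by 190 mm) begins 47 mm behind the grasp point.
Start: joints at [1.089, 0.434, 0.025, 1.573, -0.012, 1.134, -0.075], TCP at [0.231, -0.581, 0.246] pointing down, gripper open.
Joint ranges: [-2.62, 2.62], [-0.44, 2.09], [-1.27, 1.32], [0.08, 2.57], [-1.32, 4.46], [0.12, 2], [-2.74, 2.74]. Speed limits (rad/s): [2.22, 2.22, 3.01, 3.01, 3.14, 3.14, 3.14].

### API

Orientations are given as a rotation vector (axis times angle).
In Python, from cell import sensors, optics, arm gives the robot as it stands.
- The arm moves only by the tool arm_command, never from a script. Its argument "deltas" is one flat list of numbers, 7 for each row, row after row: the turn, a rotation vector about the world's x, y, z as a fraction of full scale, then the shift along the world's x, y, z as a fraction of full scale, then the finger opening in mm, from 0 to 91.8. In form: [wx, wy, wz, dx, dy, dz, fingers, wx, wy, wz, dx, dy, dz, fingers, ...]. A call has 1 to 20 rows; each row is the pose to reach, as a shift and turn from the pose commanded when the call began; what a row does not reach only later rows make up. Full scale, the value 1, is 1 m for a shift and 90 degrees for a turn. A row lasts 1/10 s, in which the tool goes at most 50 mm and 8.59 degrees, less where a joint would pass 70% of its speed; a pose out of reach is approached as far as the arm can. A call with a number of a shift or a turn outside -1 to 1 is refused whole. A call with a gripper value outside its range is refused whole. The fingers move at their own pace and stop on an object; "force" is the grip in N (left out, the last holds). Time passes only in rows, so rows that repeat a pose let the fingers close. It gives the time, the measured TCP pose, the force, the opening and the grip force at its end, in the units of the state.
- sensors.observe(): the state, without advancing time (a new reading comes with each control period).
- optics.get_image(name): name is "scene" or "side" or "wrist"; returns the picture (400x640x3 uint8, blue, green, red); there is no depth.
- optics.calibration(name): a dict with "camera_matrix" (3x3 intrinsics, pixels), "D" ([k1, k2, p1, p2, k3] as OpenCV has them; the pictures are not rectified), "rvec" (rotation vector, rad) and "tvec" (3), from world to camera coordinates, as OpenCV has them. Camera axes: x right, y down, z forward; pixel columns grow to the right and rows downward; lengths in m; the calibration is good to about 2 mm. A picture is of the moment at which its call begins: read the wrist's pose just before it. calibration takes no time and is no camera call; for the wrist camera it gives the pose at the moment of the call.
- arm.sign_off(): hands the job in; it is judged then, once.
The state is a dict: "clock": time; "joints": joint angles; "dq": joint speeds; "joint_efforts": joint torques, N m; "position": TCP position; "ee_rot": TCP orientation; "force": force on the tool from outside, world axes, zero at the start; "ft_torque": the same for the moment, N m; "width": opening from 0.0 (shut) to 1.0 (fully open); "gripper_force": force on a finger pad.
Only numpy, scipy, OpenCV 4.12 (cv2) and the standard library are available. Lean on these libraries where they do the work, as an engineer would, in place of code of your own. Each camera call takes 0.05 s, during which the arm holds its last target. There are 200 camera calls.

## Working session

There is one attempt and no reset: what is moved stays moved. The work goes in short steps, Python scripts to look and compute and a tool call to move; the robot and the scene stay as the last step left them, time stands still between calls to the robot, and variables do not carry over. Pictures are saved under pics/ and viewed, at most 10 in all, crops included, and the job is handed in when it is done.

Besides the shell and the picture viewer there is one more tool, called after "Request:" as name(argument=value, ...), one argument or row to a line, values as JSON. arm_command: Moves the arm, as the interface text tells. Its arguments: {"type":"object","properties":{"deltas":{"type":"array","items":{"type":"number"}},"force":{"type":"number"}},"required":["deltas"]}

```bash
mkdir -p pics
cat > h.py <<'E'
import numpy as np, cv2
from cell import sensors, optics, arm
def ray(name,uv,z,c=None):
    c=c or optics.calibration(name)
    K=np.array(c["camera_matrix"]);D=np.array(c["D"],float)
    R=cv2.Rodrigues(np.array(c["rvec"],float))[0];t=np.array(c["tvec"],float).ravel()
    p=cv2.undistortPoints(np.array(uv,float).reshape(-1,1,2),K,D).reshape(-1,2)
    d=np.c_[p,np.ones(len(p))]@R; o=-R.T@t
    return o+d*((z-o[2])/d[:,2])[:,None]
def proj(name,P):
    c=optics.calibration(name)
    return cv2.projectPoints(np.array(P,float).reshape(-1,1,3),np.array(c["rvec"],float),np.array(c["tvec"],float),np.array(c["camera_matrix"]),np.array(c["D"],float))[0].reshape(-1,2)
E
python3 - <<'E'
from h import *
print(sensors.observe(), arm.nose_length)
for n in("scene","side"):
    im=optics.get_image(n); cv2.imwrite(f"pics/{n}0.png",im)
    c=optics.calibration(n);R=cv2.Rodrigues(np.array(c["rvec"],float))[0];print(n,-R.T@np.array(c["tvec"]).ravel())
E
```

```text
{'clock': 0.0, 'joints': array([ 1.08938667,  0.43523141,  0.02498933,  1.57411536, -0.01159208,
        1.13400728, -0.0750835 ]), 'dq': array([-0.00016493, -0.00119697, -0.00033101, -0.00078661,  0.00273124,
       -0.00045448,  0.00056171]), 'joint_efforts': array([-1.74789857e-04, -6.67858815e+01,  9.84864347e-01, -3.14461613e+01,
       -6.05223561e-02,  4.29577637e-02,  1.71729807e-04]), 'position': array([ 0.23088803, -0.58025576,  0.24493286]), 'ee_rot': array([-3.08390717e+00, -5.91089525e-01,  7.22780411e-04]), 'force': array([-0.26273344,  0.05418784, -0.21179092]), 'ft_torque': array([-0.01482293, -0.00769306, -0.04984222]), 'gripper_force': 0.0, 'width': 1.001565686046395} 0.019
scene [ 1.14971066 -0.61602012  0.75832378]
side [0.044513   0.48210902 0.82465297]
```

View pics/scene0.png

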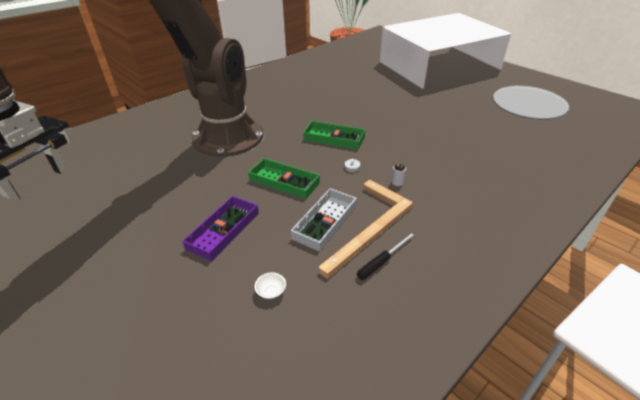

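View pics/side0.png

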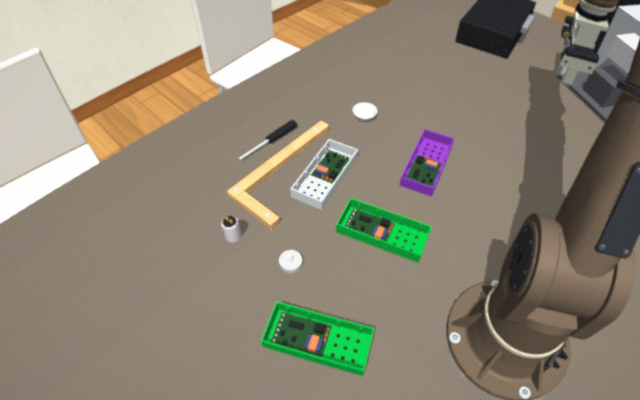

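The grey housing is at scene (325,218) and side (325,172). The lookalikes are purple, scene (222,228), and two green, scene (284,178) and (335,135). The grey one matches the description. The motor is at scene (352,166), the capacitor at (398,175), the dish at (270,287) and the screwdriver at (385,258).

Run:
```python
from h import *
a=cv2.imread("pics/scene0.png")[165:285,280:425];b=cv2.imread("pics/side0.png")[110:235,220:370]
a=cv2.resize(a,None,fx=4,fy=4,interpolation=cv2.INTER_CUBIC)[:,:580]
b=cv2.resize(b,None,fx=5,fy=4.8*1,interpolation=cv2.INTER_CUBIC)
b=cv2.resize(cv2.imread("pics/side0.png")[110:235,220:370],None,fx=4,fy=4,interpolation=cv2.INTER_CUBIC)
cv2.imwrite("pics/ca.png",a);cv2.imwrite("pics/cb.png",b)
for n in("scene","side"):
    im=cv2.imread(f"pics/{n}0.png");hsv=cv2.cvtColor(im,cv2.COLOR_BGR2HSV)
    m=cv2.inRange(hsv,(10,80,150),(25,255,255))
    y0,y1,x0,x1=(165,285,280,425) if n=="scene" else (110,235,220,370)
    k=np.zeros_like(m);k[y0:y1,x0:x1]=m[y0:y1,x0:x1]
    cs=sorted(cv2.findContours(k,0,2)[0],key=cv2.contourArea)[-1]
    print(n,cv2.contourArea(cs),cv2.approxPolyDP(cs,2.5,True).reshape(-1,2).tolist())
    g=cv2.inRange(hsv,(0,0,120),(180,50,255));k=np.zeros_like(m);k[y0:y1,x0:x1]=g[y0:y1,x0:x1]
    cs=sorted(cv2.findContours(k,0,2)[0],key=cv2.contourArea)[-1]
    print(n,cv2.contourArea(cs),cv2.approxPolyDP(cs,2,True).reshape(-1,2).tolist())
```

```text
scene 1480.0 [[412, 202], [367, 180], [366, 186], [396, 203], [319, 268], [328, 273]]
scene 1968.5 [[356, 196], [329, 187], [290, 229], [291, 237], [318, 249], [318, 245], [354, 202]]
side 2259.0 [[327, 123], [317, 122], [229, 188], [228, 196], [272, 229], [279, 217], [248, 192], [327, 130]]
side 17067.5 [[220, 110], [220, 136], [223, 139], [221, 141], [220, 138], [220, 143], [223, 144], [220, 147], [220, 234], [240, 234], [239, 219], [244, 219], [248, 223], [243, 234], [282, 234], [283, 231], [284, 234], [338, 234], [334, 231], [334, 223], [347, 199], [352, 196], [369, 202], [369, 122], [356, 119], [369, 119], [369, 110], [321, 110], [320, 113], [319, 110], [284, 110], [281, 115], [279, 113], [279, 117], [274, 115], [276, 110], [268, 110], [275, 112], [266, 116], [266, 123], [262, 120], [265, 110]]
```

View pics/ca.png

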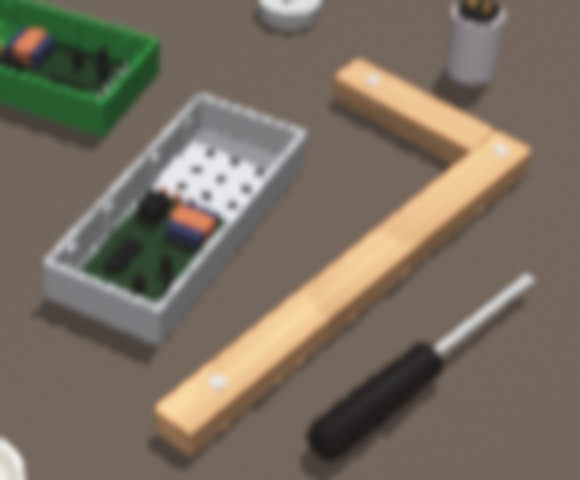

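View pics/cb.png

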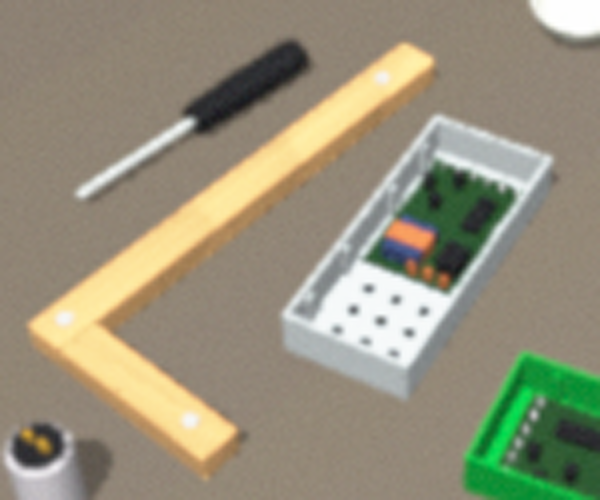

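The crops confirm it: grey tray, board in the end away from the short batten, with corners clear in both views.

```bash
cat >> h.py <<'E'
def fit(model,P):  # rigid 2D model->P
    m=model.mean(0);p=P.mean(0);U,S,V=np.linalg.svd((model-m).T@(P-p));R=(U@V).T
    if np.linalg.det(R)<0: V[-1]*=-1;R=(U@V).T
    t=p-R@m; return np.arctan2(R[1,0],R[0,0]),t,np.linalg.norm(P-(model@R.T+t),axis=1)
HM=np.array([[-.043,.1],[.043,.1],[.043,-.1],[-.043,-.1]])
SM=np.array([[.03,.03],[-.125,.03],[-.125,0],[0,-.32],[.03,-.32]])
E
python3 - <<'E'
from h import *
f=lambda l,o:np.array(l)/4-.375+o
A=(280,165);B=(220,110)
hs=f([(200,94),(307,130),(160,312),(46,262)],A);hb=f([(410,368),(283,318),(438,116),(552,158)],B)
ss=f([(530,150),(355,58),(335,75),(156,407),(190,430)],A);sb=f([(30,325),(208,460),(238,432),(436,60),(408,42)],B)
H=[];S=[]
for n,h,s in(("scene",hs,ss),("side",hb,sb)):
    P=ray(n,h,.032)[:,:2];Q=ray(n,s,.022)[:,:2];H.append(P);S.append(Q)
    print(n,"H",fit(HM,P),"\n S",fit(SM,Q))
h=fit(HM,(H[0]+H[1])/2);s=fit(SM,(S[0]+S[1])/2)
R=lambda a:np.array([[np.cos(a),-np.sin(a)],[np.sin(a),np.cos(a)]])
print("avg",h,s)
print("housing in stop",R(s[0]).T@(h[1]-s[1]),h[0]-s[0])
for n,uv in(("side",[(290,262),(232,238),(365,112),(384,230)]),("scene",[(352,168),(398,184),(270,290)])):
    P=ray(n,uv,0.01)[:,:2];print(n,((P-s[1])@R(s[0])).round(3).tolist(),P.round(3).tolist())
E
```

```text
scene H (np.float64(0.28488634257585055), array([ 0.56182821, -0.05786322]), array([0.00073651, 0.00138679, 0.00132613, 0.00059836])) 
 S (np.float64(0.05292738911464783), array([0.6605888 , 0.12724477]), array([0.00243028, 0.00242728, 0.00193472, 0.00194806, 0.00292524]))
side H (np.float64(0.282571808865567), array([ 0.55810686, -0.05753748]), array([0.00042809, 0.00129973, 0.00114705, 0.00058632])) 
 S (np.float64(0.04971908597376601), array([0.6575592 , 0.12759533]), array([0.0006261 , 0.00191055, 0.0026759 , 0.00152522, 0.00139021]))
avg (np.float64(0.28372869979523224), array([ 0.55996753, -0.05770035]), array([0.00056136, 0.00130623, 0.00118603, 0.00048546])) (np.float64(0.051316841629083315), array([0.6590748, 0.12742  ]), array([0.00148367, 0.00216942, 0.00221919, 0.0017287 , 0.00162043]))
housing in stop [-0.10847242 -0.17979301] 0.23241185816614893
side [[-0.222, 0.067], [-0.079, 0.11], [-0.036, -0.443], [-0.326, -0.136]] [[0.434, 0.183], [0.575, 0.233], [0.646, -0.317], [0.341, -0.025]]
scene [[-0.208, 0.05], [-0.054, 0.082], [-0.036, -0.437]] [[0.449, 0.167], [0.601, 0.206], [0.646, -0.311]]
```

Request:
arm_command(
  deltas=[0, 0, -0.208, 0.231, 0.543, -0.1, 91, 0, 0, -0.208, 0.231, 0.543, -0.1, 91, 0, 0, -0.208, 0.231, 0.543, -0.1, 91, 0, 0, -0.208, 0.231, 0.543, -0.1, 91, 0, 0, -0.208, 0.231, 0.543, -0.1, 91, 0, 0, -0.208, 0.231, 0.543, -0.1, 91, 0, 0, -0.208, 0.231, 0.543, -0.1, 91, 0, 0, -0.208, 0.231, 0.543, -0.1, 91, 0, 0, -0.208, 0.231, 0.543, -0.1, 91, 0, 0, -0.208, 0.231, 0.543, -0.1, 91, 0, 0, -0.208, 0.231, 0.543, -0.1, 91, 0, 0, -0.208, 0.231, 0.543, -0.1, 91, 0, 0, -0.208, 0.231, 0.543, -0.1, 91, 0, 0, -0.208, 0.231, 0.543, -0.1, 91, 0, 0, -0.208, 0.231, 0.543, -0.1, 91, 0, 0, -0.208, 0.231, 0.543, -0.1, 91],
)

```text
clock: 1.7
position: [0.4617, -0.0393, 0.1458]
ee_rot: [3.14, 0.078, -0.0]
force: [0.3, -0.6, -0.7]
width: 0.991
gripper_force: 0.0
```

```bash
cat >> h.py <<'E'
SA=0.0513;SO=np.array([.6591,.1274])
R2=lambda a:np.array([[np.cos(a),-np.sin(a)],[np.sin(a),np.cos(a)]])
tos=lambda P:(np.atleast_2d(P)[:,:2]-SO)@R2(SA)
tow=lambda P:np.atleast_2d(P)@R2(SA).T+SO
def ydir(r):
    v=cv2.Rodrigues(np.array(r,float))[0][:,1];return np.arctan2(v[1],v[0])
E
python3 - <<'E'
from h import *
im=optics.get_image("wrist");cv2.imwrite("pics/w1.png",im)
s=sensors.observe();print(s["clock"],s["position"],ydir(s["ee_rot"]),tos(s["position"]))
print("green near corners",tos(ray("side",[(351,200),(430,229),(340,222)],.032)),tos(ray("scene",[(320,174)],.032)))
E
```

```text
1.75 [ 0.46176291 -0.03919926  0.14588705] -1.521443027321518 [[-0.20562027 -0.15626114]]
green near corners [[-0.22309975 -0.14104435]
 [-0.41016299 -0.19268239]
 [-0.24455888 -0.07450393]] [[-0.23861229 -0.06277024]]
```

View pics/w1.png

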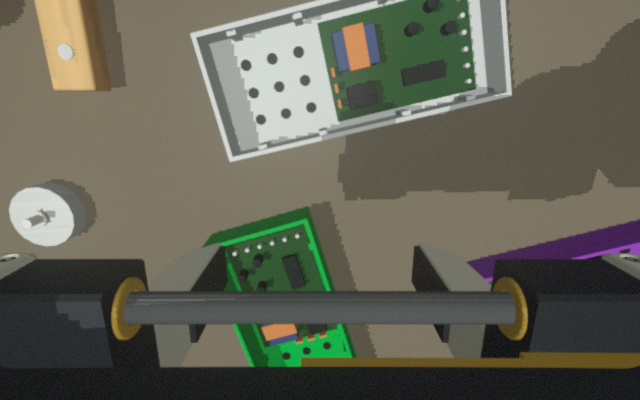

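The wrist view shows the grey housing's near-left corner at (232,160) with clear table between it and the fingers. The green one is behind the fork. Next I descend and start pushing.

Request:
arm_command(
  deltas=[0, 0, 0, 0.005, 0, -0.04, 91, 0, 0, 0, 0.005, 0, -0.08, 91, 0, 0, 0, 0.005, 0, -0.11, 91, 0, 0, 0, 0.005, 0, -0.119, 91, 0, 0, 0, 0.005, 0, -0.119, 91, 0, 0, 0, 0.015, 0.0005, -0.119, 91, 0, 0, 0, 0.021, 0.001, -0.119, 91, 0, 0, 0, 0.026, 0.001, -0.119, 91, 0, 0, 0, 0.031, 0.0015, -0.119, 91, 0, 0, 0, 0.036, 0.0015, -0.119, 91, 0, 0, 0, 0.041, 0.002, -0.119, 91, 0, 0, 0, 0.046, 0.002, -0.119, 91, 0, 0, 0, 0.051, 0.0025, -0.119, 91, 0, 0, 0, 0.056, 0.0025, -0.119, 91, 0, 0, 0, 0.061, 0.003, -0.119, 91, 0, 0, 0, 0.066, 0.003, -0.119, 91, 0, 0, 0, 0.066, 0.003, -0.119, 91],
)

```text
clock: 3.45
position: [0.5291, -0.0348, 0.0268]
ee_rot: [3.141, 0.081, 0.002]
force: [-0.7, -0.3, -0.3]
width: 0.991
gripper_force: 0.0
```

Run:
```python
from h import *
im=optics.get_image("side");cv2.imwrite("pics/s2.png",cv2.resize(im[90:240,210:410],None,fx=4,fy=4,interpolation=cv2.INTER_CUBIC))
s=sensors.observe();print(s["clock"],s["position"],s["force"],ydir(s["ee_rot"]),tos(s["position"]))
```

```text
3.5 [ 0.52887039 -0.0347291   0.02679178] [-0.68295863 -0.38954039 -0.15341288] -1.5189075213872023 [[-0.13837186 -0.15523796]]
```

View pics/s2.png

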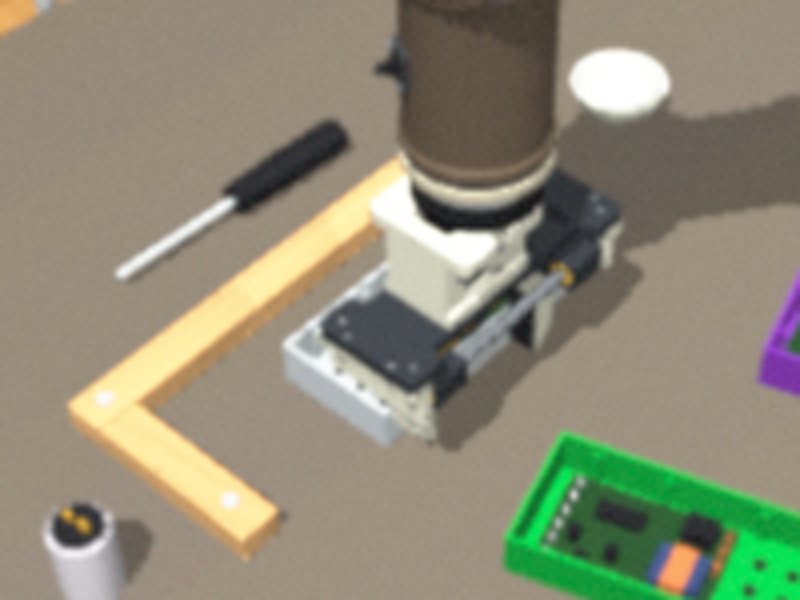

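The fork has turned the housing nearly parallel to the long batten (visible end at crop (290–400,350–440)), and nothing else is in the way. Next I push on, back off and lift.

Request:
arm_command(
  deltas=[0, 0, 0, 0.006, 0.0005, 0, 91, 0, 0, 0, 0.012, 0.0005, 0, 91, 0, 0, 0, 0.018, 0.001, 0, 91, 0, 0, 0, 0.023, 0.001, 0, 91, 0, 0, 0, 0.028, 0.0015, 0, 91, 0, 0, 0, 0.032, 0.0015, 0, 91, 0, 0, 0, 0.032, 0.0015, 0, 91, 0, 0, 0, 0.01, 0, 0, 91, 0, 0, 0, -0.01, 0, 0, 91, 0, 0, 0, -0.02, -0.02, 0.04, 91, 0, 0, 0, -0.02, -0.05, 0.08, 91, 0, 0, 0, -0.02, -0.1, 0.1, 91, 0, 0, 0, -0.02, -0.15, 0.1, 91, 0, 0, 0, -0.02, -0.2, 0.1, 91, 0, 0, 0, -0.02, -0.2, 0.1, 91],
)

```text
clock: 5.0
position: [0.507, -0.2433, 0.1273]
ee_rot: [3.136, 0.066, 0.002]
force: [-0.1, -0.1, -0.7]
width: 0.993
gripper_force: 0.0
```

Run:
```python
from h import *
im=optics.get_image("side");cv2.imwrite("pics/s3.png",cv2.resize(im[110:235,220:370],None,fx=4,fy=4,interpolation=cv2.INTER_CUBIC))
s=sensors.observe();print(s["clock"],s["position"],s["force"],ydir(s["ee_rot"]),tos(s["position"]),s["joints"])
```

```text
5.05 [ 0.50742267 -0.23992609  0.12693371] [-0.73248892 -0.29927962 -0.88474603] -1.5260153175434803 [[-0.17031335 -0.35906521]] [ 0.45622013  0.46639676 -0.15169537  1.85846354  0.09578782  0.82203051
 -1.27069919]
```

View pics/s3.png

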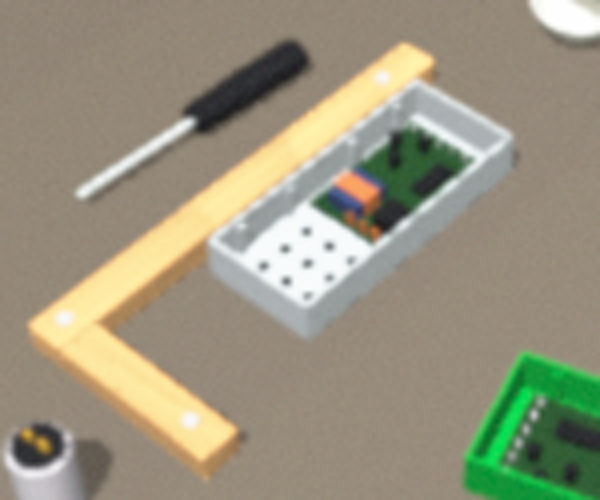

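Run:
```python
from h import *
P=ray("side",np.array([(308,305),(210,243),(422,83),(515,135)])/4-.375+(220,110),.032)[:,:2]
print(fit(HM,tos(P)))
p=np.array([.507,-.2433])
for q in[(-.05,-.32),(-.05,-.2)]: print(tow(q),tow(q)-p)
```

```text
(np.float64(-0.0025833430711979803), array([-0.0557033 , -0.18687992]), array([0.00313602, 0.00213604, 0.00356137, 0.00242707]))
[[ 0.62557458 -0.1947429 ]] [[0.11857458 0.0485571 ]]
[[ 0.61942128 -0.07490076]] [[0.11242128 0.16839924]]
```

Request:
arm_command(
  deltas=[0, 0, 1, 0.112, 0.045, 0, 30, 0, 0, 1, 0.112, 0.045, 0, 30, 0, 0, 1, 0.112, 0.045, 0, 30, 0, 0, 1, 0.112, 0.045, 0, 30, 0, 0, 1, 0.112, 0.045, 0, 30, 0, 0, 1, 0.112, 0.045, 0, 30, 0, 0, 1, 0.112, 0.045, 0, 30, 0, 0, 1, 0.112, 0.045, 0, 30, 0, 0, 1, 0.112, 0.045, 0, 30, 0, 0, 1, 0.112, 0.045, 0, 30, 0, 0, 1, 0.112, 0.045, 0, 30, 0, 0, 1, 0.112, 0.045, 0, 30, 0, 0, 1, 0.112, 0.045, 0, 30, 0, 0, 1, 0.112, 0.045, -0.04, 30, 0, 0, 1, 0.112, 0.045, -0.06, 30, 0, 0, 1, 0.112, 0.045, -0.06, 30],
)

```text
clock: 6.65
position: [0.618, -0.189, 0.0638]
ee_rot: [-2.161, -2.274, 0.004]
force: [-0.6, -1.0, -1.2]
width: 0.327
gripper_force: 0.0
```

Run:
```python
from h import *
s=sensors.observe();print(s["clock"],s["position"],s["force"],ydir(s["ee_rot"])-SA,tos(s["position"]),s["width"],s["joints"])
```

```text
6.65 [ 0.61803816 -0.18898902  0.0638204 ] [-0.6250895  -0.97102859 -1.17559865] -0.00040386112716494366 [[-0.05723146 -0.31386724]] 0.32658962237621286 [ 0.54177696  0.71699565 -0.51139327  1.65673749  0.42743175  0.88685394
 -0.08952312]
```

Request:
arm_command(
  deltas=[0, 0, 0, 0, 0, -0.03, 30, 0, 0, 0, 0, 0, -0.04, 30, 0, 0, 0, 0, 0.005, -0.04, 30, 0, 0, 0, -0.0005, 0.012, -0.04, 30, 0, 0, 0, -0.001, 0.018, -0.04, 30, 0, 0, 0, -0.001, 0.024, -0.04, 30, 0, 0, 0, -0.0015, 0.03, -0.04, 30, 0, 0, 0, -0.002, 0.036, -0.04, 30, 0, 0, 0, -0.002, 0.042, -0.04, 30, 0, 0, 0, -0.0025, 0.048, -0.04, 30, 0, 0, 0, -0.003, 0.054, -0.04, 30, 0, 0, 0, -0.003, 0.06, -0.04, 30, 0, 0, 0, -0.0035, 0.066, -0.04, 30, 0, 0, 0, -0.0035, 0.072, -0.04, 30, 0, 0, 0, -0.004, 0.078, -0.04, 30, 0, 0, 0, -0.004, 0.084, -0.04, 30, 0, 0, 0, -0.0045, 0.09, -0.04, 30, 0, 0, 0, -0.005, 0.095, -0.04, 30, 0, 0, 0, -0.005, 0.095, -0.04, 30],
)

```text
clock: 8.55
position: [0.6149, -0.0931, 0.0267]
ee_rot: [-2.161, -2.279, -0.001]
force: [-0.2, -0.5, 0.6]
width: 0.325
gripper_force: 0.0
```

Run:
```python
from h import *
im=optics.get_image("side");cv2.imwrite("pics/s4.png",cv2.resize(im[90:240,210:410],None,fx=4,fy=4,interpolation=cv2.INTER_CUBIC))
s=sensors.observe();print(s["clock"],s["position"],s["force"],ydir(s["ee_rot"])-SA,tos(s["position"]),s["width"])
```

```text
8.6 [ 0.61498775 -0.09366195  0.02666218] [ 0.12002085  0.6403038  -0.1748832 ] 0.0017978319278414007 [[-0.05538972 -0.21850916]] 0.32416962780262265
```

View pics/s4.png

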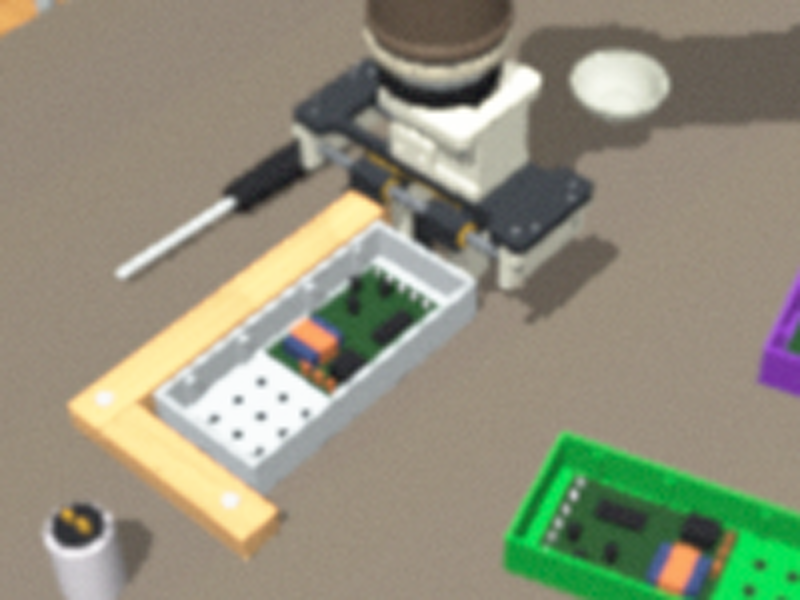

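The housing is parallel and close to the short batten; its end is at crop (165–255,400–480). I'll creep forward until contact.

Request:
arm_command(
  deltas=[0, 0, 0, 0, 0.002, 0, 30, 0, 0, 0, 0, 0.004, 0, 30, 0, 0, 0, -0.0005, 0.006, 0, 30, 0, 0, 0, -0.0005, 0.008, 0, 30, 0, 0, 0, -0.0005, 0.008, 0, 30, 0, 0, 0, -0.0005, 0.008, 0, 30],
)

```text
clock: 9.2
position: [0.6147, -0.0863, 0.0268]
ee_rot: [-2.163, -2.279, -0.001]
force: [0.1, 0.2, -0.1]
width: 0.327
gripper_force: 0.0
```

Request:
arm_command(
  deltas=[0, 0, 0, 0, 0.001, 0, 30, 0, 0, 0, 0, 0.002, 0, 30, 0, 0, 0, 0, 0.002, 0, 30, 0, 0, 0, 0, 0.002, 0, 30],
)

```text
clock: 9.6
position: [0.6146, -0.0856, 0.0268]
ee_rot: [2.163, 2.277, -0.001]
force: [0.3, -5.1, 1.1]
width: 0.329
gripper_force: 2.6
```

Request:
arm_command(
  deltas=[0, 0, 0, 0, 0.002, 0, 30, 0, 0, 0, 0, 0.003, 0, 30, 0, 0, 0, 0, 0.003, 0, 30, 0, 0, 0, 0, 0.003, 0, 30],
)

```text
clock: 10.0
position: [0.6146, -0.0856, 0.0268]
ee_rot: [2.164, 2.274, -0.005]
force: [0.7, -12.7, 2.1]
width: 0.329
gripper_force: 6.2
```

Solid contact with the short batten: 12.7 N and no further motion. Now I back off, turn the fork and make the final flush push.

Request:
arm_command(
  deltas=[0, 0, 0, 0, -0.012, 0, 30, 0, 0, 0, 0.001, -0.024, 0, 30, 0, 0, 0, 0.001, -0.024, 0.04, 30, 0, 0, 0, 0, -0.024, 0.09, 30, 0, 0, -1, -0.075, 0.103, 0.1, 91, 0, 0, -1, -0.075, 0.103, 0.1, 91, 0, 0, -1, -0.075, 0.103, 0.1, 91, 0, 0, -1, -0.075, 0.103, 0.1, 91, 0, 0, -1, -0.075, 0.103, 0.1, 91, 0, 0, -1, -0.075, 0.103, 0.1, 91, 0, 0, -1, -0.075, 0.103, 0.1, 91, 0, 0, -1, -0.075, 0.103, 0.1, 91, 0, 0, -1, -0.075, 0.103, 0.1, 91, 0, 0, -1, -0.075, 0.103, 0.1, 91, 0, 0, -1, -0.075, 0.103, 0.1, 91, 0, 0, -1, -0.075, 0.103, 0.1, 91, 0, 0, -1, -0.075, 0.103, 0.1, 91, 0, 0, -1, -0.075, 0.103, 0.1, 91, 0, 0, -1, -0.075, 0.103, 0.1, 91, 0, 0, -1, -0.075, 0.103, 0.1, 91],
)

```text
clock: 12.0
position: [0.5396, 0.0212, 0.1267]
ee_rot: [-3.14, -0.082, 0.0]
force: [-0.1, 0.4, 0.0]
width: 0.992
gripper_force: 0.0
```

Run:
```python
from h import *
s=sensors.observe();print(s["clock"],s["position"],s["force"],ydir(s["ee_rot"])-SA+np.pi/2,tos(s["position"]),s["width"])
im=optics.get_image("wrist");cv2.imwrite("pics/w5.png",im)
```

```text
12.0 [0.53962953 0.02124197 0.1267155 ] [-0.12236083  0.38359112  0.00670059] 0.0012130711865123711 [[-0.12475682 -0.09989222]] 0.9923426294821189
```

View pics/w5.png

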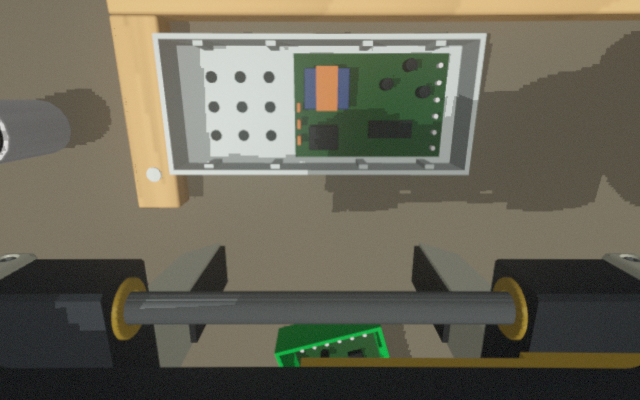

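The housing sits in the corner at (155–485,35–175), with a small gap left at the long batten. I descend and push it flush.

Request:
arm_command(
  deltas=[0, 0, 0, 0, 0, -0.04, 91, 0, 0, 0, 0, 0, -0.08, 91, 0, 0, 0, 0, 0, -0.1, 91, 0, 0, 0, 0, 0, -0.1, 91, 0, 0, 0, 0.005, 0, -0.1, 91, 0, 0, 0, 0.01, 0.0005, -0.1, 91, 0, 0, 0, 0.014, 0.0005, -0.1, 91, 0, 0, 0, 0.017, 0.001, -0.1, 91, 0, 0, 0, 0.02, 0.001, -0.1, 91, 0, 0, 0, 0.023, 0.001, -0.1, 91, 0, 0, 0, 0.025, 0.001, -0.1, 91, 0, 0, 0, 0.027, 0.0015, -0.1, 91, 0, 0, 0, 0.028, 0.0015, -0.1, 91, 0, 0, 0, 0.028, 0.0015, -0.1, 91, 0, 0, 0, 0.028, 0.0015, -0.1, 91],
)

```text
clock: 13.55
position: [0.5677, 0.0228, 0.0267]
ee_rot: [3.14, 0.082, 0.0]
force: [-0.2, 0.4, 0.4]
width: 0.989
gripper_force: 0.5
```

Request:
arm_command(
  deltas=[0, 0, 0, 0.001, 0, 0, 91, 0, 0, 0, 0.002, 0, 0, 91, 0, 0, 0, 0.003, 0, 0, 91, 0, 0, 0, 0.003, 0, 0, 91, 0, 0, 0, 0.003, 0, 0, 91],
)

```text
clock: 14.05
position: [0.5691, 0.0228, 0.0265]
ee_rot: [3.14, 0.081, -0.004]
force: [-5.7, -0.5, 4.7]
width: 0.991
gripper_force: 3.3
```

Request:
arm_command(
  deltas=[0, 0, 0, 0.002, 0, 0, 91, 0, 0, 0, 0.004, 0, 0, 91, 0, 0, 0, 0.004, 0, 0, 91, 0, 0, 0, 0.004, 0, 0, 91],
)

```text
clock: 14.45
position: [0.5692, 0.0227, 0.0259]
ee_rot: [3.14, 0.082, -0.016]
force: [-18.0, 1.1, 13.4]
width: 0.991
gripper_force: 9.3
```

Solid contact with the long batten as well. Backing off and clearing the view.

Request:
arm_command(
  deltas=[0, 0, 0, -0.004, 0, 0, 91, 0, 0, 0, -0.008, 0, 0, 91, 0, 0, 0, -0.02, 0, 0, 91, 0, 0, 0, -0.035, 0, 0, 91, 0, 0, 0, -0.035, 0, 0.05, 91, 0, 0, 0, -0.035, 0, 0.1, 91, 0, 0, 0, -0.05, -0.05, 0.13, 91, 0, 0, 0, -0.05, -0.1, 0.15, 91, 0, 0, 0, -0.05, -0.15, 0.15, 91, 0, 0, 0, -0.05, -0.2, 0.15, 91, 0, 0, 0, -0.05, -0.25, 0.15, 91, 0, 0, 0, -0.05, -0.3, 0.15, 91, 0, 0, 0, -0.05, -0.3, 0.15, 91, 0, 0, 0, -0.05, -0.3, 0.15, 91],
)

```text
clock: 15.85
position: [0.5243, -0.2808, 0.1768]
ee_rot: [3.139, 0.074, 0.001]
force: [-0.7, 1.7, 0.2]
width: 0.996
gripper_force: 0.0
```

Run:
```python
from h import *
a=optics.get_image("side");b=optics.get_image("scene");cv2.imwrite("pics/b6.png",b)
cv2.imwrite("pics/f6.png",np.vstack([cv2.resize(a[130:235,220:370],(750,525)[:2],interpolation=cv2.INTER_CUBIC)]))
```

```text
(no output)
```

View pics/f6.png

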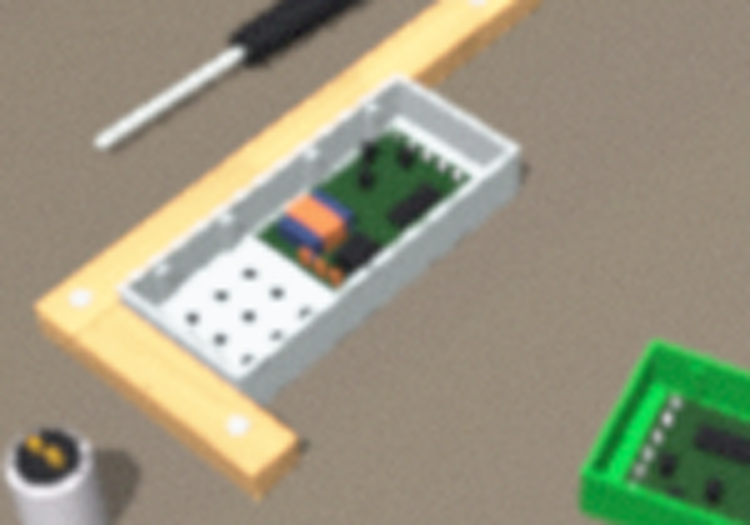

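The housing looks flush along both battens: corner at (121,290), sides parallel, nothing else moved. One numeric check, then I hand in.

Run:
```python
from h import *
P=ray("side",np.array([(242,381),(121,290),(398,74),(520,150)])/5-.4+(220,130),.032)[:,:2]
a,t,r=fit(HM,tos(P));print(a,t,r)
if abs(a)<.03 and np.abs(t-[-.043,-.1]).max()<.006: print(arm.sign_off())
```

```text
0.0055600197630624295 [-0.04444183 -0.09922304] [0.00030608 0.00094995 0.00015335 0.00060014]
the job is handed in; nothing more can be done
None
```

The grey housing is in the corner of the stop, flush with both battens, and I handed the job in with the hand clear. By the last camera measurement its centre is at about (-44, -99) mm, against a target of (-43, -100), and it is turned about 0.006 rad.

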